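# Run a temperature probe round its bent rail and lock it over the rearing tank

## Robot

A 6-joint arm with a two-finger parallel gripper is mounted at the origin on the work surface. World frame = base frame: x ahead of the robot, y to its left, z up, the work surface at z = 0. Lengths are in m, angles in degrees, forces in N, time in s.
With the tool pointing down it reaches from about 0.3 to 0.875 m from the base axis. Payload 6.4 kg.
Tool frame: the origin (TCP) lies at the very end of the fingers, on their centre line; the grasp point (between the pads) lies 19 mm behind it; z points along the fingers, y is the direction in which the jaws open and shut (so a half turn about z gives the same grasp; the last joint's range is limited). The gripper opens to 88 mm and grips with 3 to 60 N. Pads are 18 mm wide; open, the fingers measure 123 mm over their backs; the gripper's body (75 mm by 187 mm) begins 45 mm behind the grasp point.
Start: joints at [-82.752, 10.359, 92.074, -0, 77.567, -11.82], TCP at [0.188, -0.543, 0.239] pointing down, gripper open.
Joint ranges: [-171.53, 171.53], [-51.25, 118.39], [17.06, 147.69], [-65.23, 245.23], [0, 150.52], [-178.68, 178.68]. Speed limits (degrees/s): [147.25, 147.25, 172.46, 180, 180, 180].

## Interface

Orientations are given as [roll, pitch, yaw] about the fixed x, y, z axes, in that order (R = Rz(yaw) Ry(pitch) Rx(roll)).
In Python, from station import bot gives the robot as it stands. The module is installed in compiled form; this text tells all that it offers. Calls block until the motion is done:
- bot.move_pose(position, orientation): joint-space move of the TCP to a pose.
- bot.move_linear(position, rot=None, velocity=0.15, stop_force=None): straight line of the TCP; rot=None keeps the orientation; velocity is the mean speed in m/s. With stop_force (N) it stops when the force on the tool has changed by that much, and returns True; else False.
- bot.goto_joints(angles): joint-space move.
- bot.command_gripper(opening): finger opening in m; the grip force is fixed at half the most; returns when the fingers have stopped.
- bot.wait(seconds).
- bot.ik(position, orientation): joint angles nearest the present ones, or None.
- bot.observe(): the state.
- bot.read_camera(name): name is "scene" or "top"; returns a dict with "image" (400x640x3 uint8, red, green, blue), "mtx" (3x3 intrinsics, pixels), "dist" ([k1, k2, p1, p2, k3] as OpenCV has them; the pictures are not rectified), "eye" and "orientation" of the camera in the world. Camera axes: x right, y down, z forward; pixel columns grow to the right and rows downward; lengths in m; the calibration is good to about 2 mm. A picture is of the moment at which its call begins. There is no depth.
A pose or a line that the arm cannot do raises bot.Unreachable and nothing moves.
- bot.job_done(): hands the job in, once; it reports no verdict.
Trained networks look in the newest picture that a camera, given by its name, has taken for a name from the list of things; names that differ only in an ending like _2 or _b are one class to them, and where a whole thing is asked for, a point or a joint stands for the part that bears it (a point fixed in the world has none). Each returns a list of dicts, best first, with "conf" (0 to 1); they miss things now and then, are a little off and sometimes report something else, mostly with a low value. They report only what shows in the picture. A call takes as long as a camera call. They do not tell look-alikes from the thing itself.
- bot.find_in(camera, label): "at" ([x, y, z] in m, in world coordinates, good to about 4 mm: the middle of the surface that is visible of it).
- bot.trace(camera, label): "mask" (400x640 bool, what is visible of it).
The state is a dict: "time_s": time; "joints": joint angles; "joint_vel": joint speeds; "tau": joint torques, N m; "position": TCP position; "eef_rot": TCP orientation; "contact_force": force on the tool from outside, world axes, zero at the start; "moment": the same for the moment, N m; "grip_width": finger opening in m.
Only numpy, scipy, OpenCV 4.12 (cv2) and the standard library are available. Lean on these libraries where they do the work, as an engineer would, in place of code of your own. Each camera call takes 0.05 s, during which the arm holds its last target.

## Task

Take the green probe holder by its tab, slide it gently round the bent steel rail, turning it with the bend, and press it against the black buffer on the far straight until the red catch snaps shut behind it; then let go and leave it locked and hanging still. The bent arm's tilt and the clip's place are set by hand and not exactly known, so feel your way and never force the holder or the rail (stay well below 15 N). Do not disturb the jar, the beaker or the thermometer.

Things in the scene. Friction and masses are not known exactly. Their poses are not given: they have to be found in the camera images.
- rail: Fixed stand with a 12 mm round steel rod, axis 190 mm above the table. Origin on the table under the bend's centre. In its axes, nominally (mm): post and level lead-in along +x at y = -120, from x = -120 to 0 (exact); then a quarter bend left, radius 120, to (120, 0); then a straight run along +y to a 19 mm black ball at (120, 150). Bend and run are a bent arm whose set differs: see catch.
- holder: Loose green probe holder, 0.14 to 0.23 kg, on the lead-in at first. Origin: bore centre; x along the bore, towards the bend; z up. Block 32 mm long, 30 wide, 30 high; 15 mm square bore: 1.5 mm play all round, only 0.4 sideways in the bend. Grip tab with yellow band on top: 14 mm along the rod, 24 across, 15 to 57 mm above the origin. A 14 mm probe hangs to 75 mm below. Hangs upright when let go.
- catch (a joint): Red spring catch, rad: 0 shut, swung out 0.03 to 0.1 by the passing block. It, buffer and blue clip sit on the run, at most 15 mm above the rod. NOT reported, to be felt or seen: the bent arm plugs into the lead-in's end, 0 to 8 mm further out along +x, and is turned about the lead-in's axis by up to 0.22 rad, so that the run climbs or falls; the clip sits anywhere in a 25 mm range.
- buffer (a joint): Sprung black plate round the rod, on the clip: how far pressed in, m; 0 free, 0.010 hard stop. 1.6 N to start, then 0.4 N per mm; 3 to 7 N in all to lock. Its free face is 79 to 104 mm past the bend's end; the catch's ramp starts 46 mm before that face. The catch snaps shut behind the block once the buffer is in about 3.5 mm, and the locked block keeps it in 3 to 4 mm.
- jar: Loose glass jar with a white lid, 76 mm wide, 95 mm tall, inside the bend; origin under its centre. Bystander.
- beaker: Loose clear cup, 60 mm wide, 65 mm tall, outside the bend; origin under its centre. Bystander. (A fixed pink tank, 51 mm high, stands under the run.)
- thermometer: Loose white thermometer display, 85 x 45 x 16 mm, lying flat near the lead-in; origin under its centre. Bystander.
Not all that is in view belongs to the job. What is shaped like the holder but blue, pink or white is not meant.

How it is judged:
By the outcome, as a careful person would: the job done as asked, in the order asked, and still so for the second after the job is handed in, with the robot touching nothing.
It also fails if it takes over 72 s, if anything falls off the work surface, if the arm or the gripper's body presses on something with over 40 N, if the wrist force passes 120 N, or if a joint passes its speed limit or range.

## Working session

There is one attempt and no reset: what is moved stays moved. The work goes in short steps, each a Python script; the robot and the scene stay as the last script left them, time stands still between calls to the robot, and variables do not carry over. Pictures are saved under pics/ and viewed, and the job is handed in when it is done.

```bash
ls; mkdir -p pics; python3 - <<'E'
from station import bot
import cv2
s=bot.observe(); print({k:s[k] for k in('time_s','position','eef_rot','contact_force','grip_width')})
for c in('scene','top'):
    r=bot.read_camera(c); cv2.imwrite(f'pics/{c}0.png',r['image'][...,::-1]); print(c,r['mtx'],r['dist'],r['eye'],r['orientation'])
    for l in('rail','holder','catch','buffer','jar','beaker','thermometer'):
        print(l,[(d['at'],round(d['conf'],2)) for d in bot.find_in(c,l)])
print(bot.observe()['time_s'])
E
```

```text
pics
{'time_s': 0.0, 'position': array([ 0.1877819 , -0.54291962,  0.23783245]), 'eef_rot': array([-1.79903868e+02, -1.83376662e-02,  1.90682819e+01]), 'contact_force': array([-0.00507055,  0.27778892,  0.05163297]), 'grip_width': 0.08800703173616613}
scene [[386.62831284   0.         318.19261972]
 [  0.         386.62831284 199.13916508]
 [  0.           0.           1.        ]] [-0.03765471  0.          0.          0.          0.        ] [1.2376842  0.02880325 0.67555453] [-1.30122377e+02 -6.18440916e-02  9.08228119e+01]
rail [([0.5891, 0.1629, 0.0343], 0.91)]
holder [([0.6388, -0.0722, 0.0888], 0.63), ([0.5265, -0.0521, 0.1965], 0.58), ([0.4865, -0.2178, 0.0863], 0.57), ([0.7193, -0.1167, 0.0882], 0.55)]
catch [([0.6133, 0.2033, 0.2135], 0.54), ([0.4778, 0.092, 0.0613], 0.33)]
buffer [([0.5913, 0.2047, 0.2221], 0.62)]
jar [([0.4812, 0.0888, 0.0617], 0.95)]
beaker [([0.7187, 0.0215, 0.0423], 0.76)]
thermometer [([0.6031, -0.168, 0.014], 0.68)]
top [[367.53698295   0.         320.09769917]
 [  0.         367.53698295 201.04623215]
 [  0.           0.           1.        ]] [-0.06273609  0.          0.          0.          0.        ] [ 0.54720634 -0.01082951  0.81206557] [-172.44856746    2.66067797  -91.65903598]
rail [([0.5754, 0.1504, 0.0312], 0.56), ([0.4562, 0.089, 0.0975], 0.51)]
holder [([0.4849, -0.2131, 0.0921], 0.82), ([0.5261, -0.0486, 0.2004], 0.76), ([0.6268, -0.0725, 0.0901], 0.6), ([0.7012, -0.1184, 0.0891], 0.54)]
catch [([0.6112, 0.205, 0.2192], 0.67)]
buffer [([0.7206, 0.0215, 0.0313], 0.19)]
jar [([0.4598, 0.0905, 0.0954], 0.57)]
beaker [([0.722, 0.0196, 0.0339], 0.77)]
thermometer [([0.6053, -0.1612, 0.0136], 0.87)]
0.8
```

View pics/scene0.png

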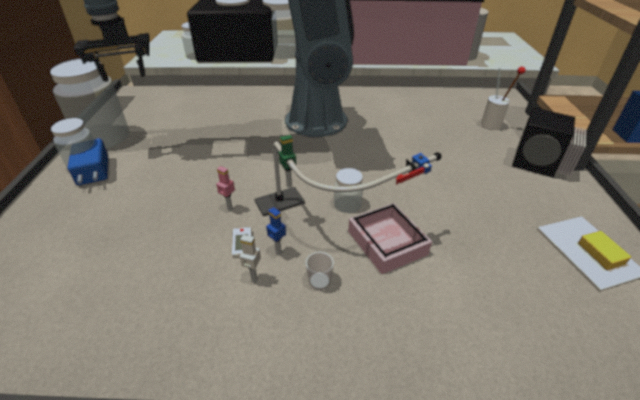

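View pics/top0.png

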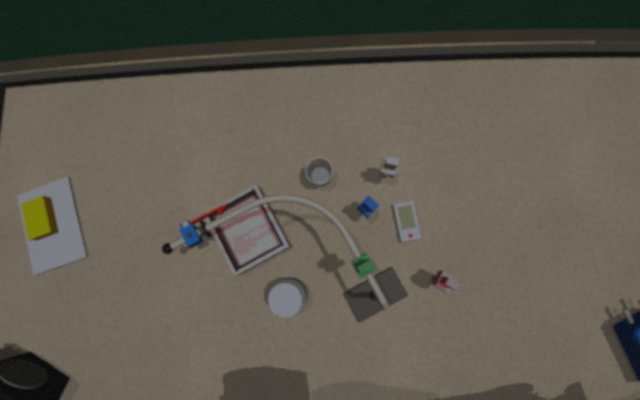

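The green holder is on the lead-in at scene (287,152) and top (364,265). The blue, pink and white ones standing on the table are decoys. The bent run ends at the ball, at top (167,248) and scene (437,157). The catch and clip are near top (200,225). Next I'll trace the rail to fit its pose.

```bash
python3 - <<'E'
from station import bot
import cv2,numpy as np
d={}
for c in('scene','top'):
    r=bot.read_camera(c); im=r['image']; o=im.copy()
    for k in ('image','mtx','dist','eye','orientation'): d[c+k]=np.array(r[k])
    for l,col in(('rail',(255,0,255)),('holder',(0,255,255)),('catch',(255,255,0)),('buffer',(0,0,255))):
        t=bot.trace(c,l)
        for i,q in enumerate(t): 
            print(c,l,round(q['conf'],2),q['mask'].sum(),np.argwhere(q['mask']).mean(0)[::-1])
            d[f'{c}_{l}_{i}']=q['mask']
        if t: 
            cs,_=cv2.findContours(t[0]['mask'].astype(np.uint8),cv2.RETR_EXTERNAL,cv2.CHAIN_APPROX_NONE); cv2.drawContours(o,cs,-1,col,1)
    w=(130,150,300,190) if c=='top' else (190,110,270,170)
    a=im[w[1]:w[1]+w[3],w[0]:w[0]+w[2]];b=o[w[1]:w[1]+w[3],w[0]:w[0]+w[2]]
    cv2.imwrite(f'pics/{c}1.png',cv2.resize(a,(780,int(780*w[3]/w[2])),interpolation=cv2.INTER_CUBIC)[...,::-1])
    cv2.imwrite(f'pics/{c}1m.png',cv2.resize(b,(780,int(780*w[3]/w[2])),interpolation=cv2.INTER_NEAREST)[...,::-1])
np.savez('d.npz',**d)
E
```

```text
scene rail 0.63 6149 [366.23711173 214.25369979]
scene holder 0.69 520 [286.90384615 156.70961538]
scene holder 0.64 556 [275.90647482 228.97122302]
scene holder 0.63 484 [225.22520661 186.41322314]
scene catch 0.56 215 [411.14418605 174.97674419]
scene buffer 0.61 76 [410.30263158 165.14473684]
top rail 0.85 8209 [278.08259228 244.5625533 ]
top rail 0.42 656 [319.20884146 171.32317073]
top holder 0.88 323 [387.93188854 167.46439628]
top holder 0.81 372 [444.53225806 281.49193548]
top holder 0.79 346 [362.97687861 265.28612717]
top holder 0.67 254 [368.15748031 207.04724409]
top catch 0.76 253 [205.76284585 215.01185771]
top buffer 0.44 114 [202.34210526 227.8245614 ]
```

View pics/scene1m.png

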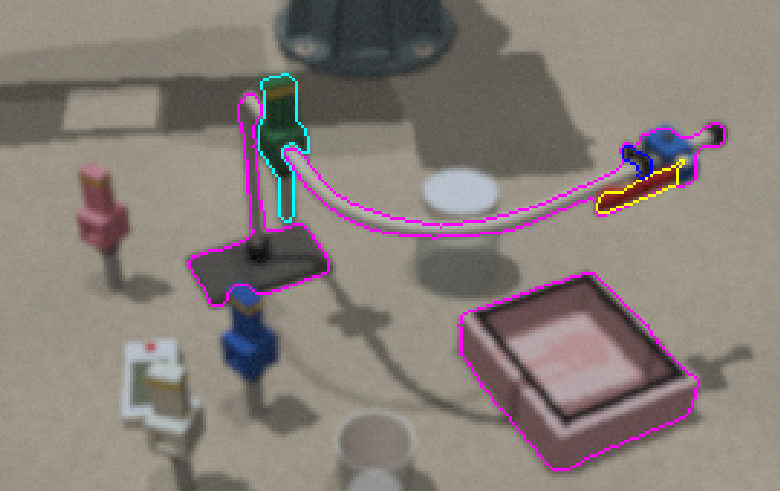

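View pics/top1m.png

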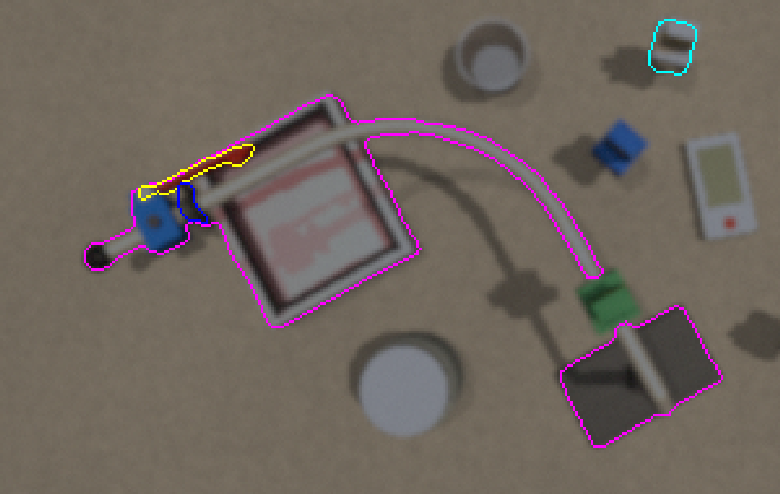

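View pics/top1.png

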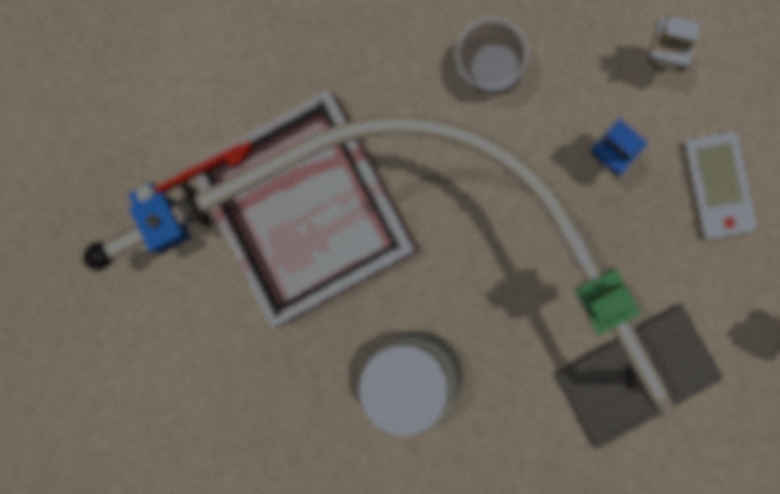

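```bash
cat > h.py <<'E'
import numpy as np,cv2
from scipy.spatial.transform import Rotation as Ro
from scipy.optimize import least_squares
def curve(p,s):
    """rail point/tangent in world at arclength s from lead-in end x=0 (s<0 lead-in, bend starts at e)"""
    X,Y,yaw,e,phi=p[:5]; s=np.atleast_1d(s).astype(float)
    R=.12; L=R*np.pi/2
    u=s-e; th=np.clip(u,0,L)/R; run=np.clip(u-L,0,None); st=np.minimum(u,0)
    x=e+st+R*np.sin(th); yp=R*(1-np.cos(th))+run
    P=np.c_[x,-.12+yp*np.cos(phi),.19+yp*np.sin(phi)]
    T=np.c_[np.cos(th),np.sin(th)*np.cos(phi),np.sin(th)*np.sin(phi)]
    Rz=Ro.from_euler('z',yaw).as_matrix()
    return P@Rz.T+[X,Y,0],T@Rz.T
def proj(d,c,P):
    Rw=Ro.from_euler('xyz',d[c+'orientation'],degrees=True).as_matrix()
    rv=cv2.Rodrigues(Rw.T)[0]; t=-Rw.T@d[c+'eye']
    return cv2.projectPoints(P.astype(float),rv,t,d[c+'mtx'],d[c+'dist'])[0][:,0]
E
cat > fit.py <<'E'
from h import *
d=np.load('d.npz')
top=np.array([(632,340),(594,272),(567,220),(535,180),(490,145),(440,128),(392,125),(345,135),(290,160),(220,195),(125,243)])/2.6+[130,150]
sc=np.array([(290,150),(320,195),(360,219),(440,227),(500,220),(560,200),(620,174)])/2.889+[190,110]
tb=np.array((96,256))/2.6+[130,150]; sb=np.array((714,134))/2.889+[190,110]
te=np.array((668,408))/2.6+[130,150]
ss=np.linspace(-.12,.35,600)
def ridge(im,q,n):
    g=im.astype(float).min(2); g=cv2.GaussianBlur(g,(0,0),.7)
    t=np.linspace(-5,5,41); xy=q[:,None]+n[:,None]*t[None,:,None]
    v=cv2.remap(g.astype(np.float32),xy[...,0].astype(np.float32),xy[...,1].astype(np.float32),cv2.INTER_LINEAR)
    return t,v
def ends(p): return curve(p,[-.12, p[3]+.12*np.pi/2+.15])[0]
def res(p,use=None):
    C=curve(p,ss)[0]; r=[]
    for c,pts,sh in(('top',use['top'] if use else top,p[5:7]),('scene',use['scene'] if use else sc,p[7:9])):
        q=proj(d,c,C)+sh
        dd=np.linalg.norm(pts[:,None]-q[None],axis=2); i=np.clip(dd.argmin(1),1,len(q)-2)
        tg=q[i+1]-q[i-1]; tg/=np.linalg.norm(tg,axis=1)[:,None]; dv=pts-q[i]
        r+=list((dv[:,0]*tg[:,1]-dv[:,1]*tg[:,0])/(.5 if not use else .3*np.sqrt(len(pts)/10)))
    E=ends(p)
    r+=list((proj(d,'top',E[1:])[0]+p[5:7]-tb)/.7)+list((proj(d,'scene',E[1:])[0]+p[7:9]-sb)/.7)
    r+=list((proj(d,'top',E[:1])[0]+p[5:7]-te)/1.)
    r+=list(np.array(p[5:])/1.0); r+=[(p[3]-.004)/.004,p[4]/.3]
    return np.array(r)
p0=[.53,.06,.5,.004,.1,0,0,0,0]
f=least_squares(res,p0); p=f.x; print(np.round(p,4),f.cost)
def gather(p):
    use={}
    for c,sh,rng in(('top',p[5:7],[(-.105,-.06),(0.0,.24)]),('scene',p[7:9],[(0.0,.235)])):
        s=np.concatenate([np.arange(a,b,.004) for a,b in rng]); q=proj(d,c,curve(p,s)[0])+sh
        q2=proj(d,c,curve(p,s+.001)[0])+sh; t=q2-q; n=np.c_[-t[:,1],t[:,0]]/np.linalg.norm(t,axis=1)[:,None]
        tt,v=ridge(d[c+'image'],q,n)
        base=np.minimum(v[:,:8].min(1),v[:,-8:].min(1))
        w=np.where(np.abs(tt)<3.5,np.clip(v-np.median(v,axis=1)[:,None],0,None),0)
        o=(w*tt).sum(1)/(w.sum(1)+1e-9); ok=(w.sum(1)>30)&(abs(o)<1.5)
        print(c,np.round(o[::4],2),ok.sum(),len(ok)); use[c]=(q+n*o[:,None])[ok]
    return use
for k in range(3):
    use=gather(p); f=least_squares(lambda x:res(x,use),p,loss='soft_l1'); p=f.x; print(np.round(p,4),f.cost)
cov=np.linalg.inv(f.jac.T@f.jac); print('sd',np.round(np.sqrt(np.diag(cov)),4))
np.save('p.npy',p)
for c,w,sh in(('top',(130,150,300,190),p[5:7]),('scene',(190,110,270,170),p[7:9])):
    k=780/w[2]; im=cv2.resize(d[c+'image'][w[1]:w[1]+w[3],w[0]:w[0]+w[2]],(780,int(w[3]*k)),interpolation=cv2.INTER_CUBIC)[...,::-1].copy()
    q=((proj(d,c,curve(p,np.linspace(-.12,p[3]+.3385,100))[0])+sh-w[:2])*k).astype(int)
    cv2.polylines(im,[q],False,(0,0,255),1); cv2.imwrite(f'pics/fit_{c}.png',im)
E
python3 fit.py
```

```text
[0.5061 0.0737 0.468  0.012  0.1387 0.9895 0.3278 1.4321 1.1447] 18.23188378026294
top [-0.7  -0.76 -0.83 -0.65 -1.02 -0.79 -0.45 -0.39 -0.14  0.14  0.4   0.64
  0.93  1.04  1.15  1.43  1.5   1.47] 68 72
scene [-1.33 -1.73 -1.88 -2.01 -2.05 -2.07 -2.07 -1.99 -1.73 -1.75 -1.66 -1.87
 -1.83 -1.72 -1.7 ] 2 59
[ 0.5027  0.074   0.4757  0.0166  0.1202  0.6189 -0.4219  1.0569 -0.287 ] 4.698917774994153
top [-0.11 -0.07 -0.07  0.46  0.1   0.07  0.16 -0.04 -0.04 -0.03 -0.02 -0.02
  0.05 -0.04 -0.07  0.04  0.25  0.23] 72 72
scene [ 0.08 -0.38 -0.59 -0.84 -0.98 -1.11 -1.19 -1.36 -1.04 -1.11 -1.22 -1.64
 -1.74 -1.76 -1.76] 44 59
[ 0.5023  0.0736  0.4762  0.0169  0.114   0.3631 -0.5608  0.5209 -1.6343] 7.685768560041962
top [-0.1  -0.03 -0.04  0.52  0.15  0.1   0.18 -0.04 -0.07 -0.08 -0.09 -0.1
 -0.03 -0.13 -0.15 -0.06  0.17  0.17] 72 72
scene [ 0.55  0.15 -0.06 -0.06 -0.13 -0.14 -0.11 -0.25  0.11  0.18 -0.   -0.48
 -0.71 -0.75 -0.75] 59 59
[ 0.5024  0.0736  0.4755  0.0165  0.1271  0.3693 -0.6213  0.5529 -1.4617] 9.791772556123854
sd [0.0025 0.0017 0.004  0.0019 0.0095 0.9168 1.1912 0.7723 0.716 ]
```

```bash
sed -i 's#^    r+=list((proj(d,.top.,E\[:1\]).*#    r+=list((proj(d,"top",E[:1])[0]+p[5:7]-te)/4.)#; s#(p\[3\]-.004)/.004#(p[3]-.004)/.001#' fit.py; python3 fit.py | tail -2
```

```text
sd [2.3000e-03 1.6000e-03 4.5000e-03 1.0000e-03 1.1300e-02 9.3260e-01
 1.1909e+00 7.9550e-01 7.3420e-01]
```

```bash
sleep 3; python3 -c "
import cv2,numpy as np
a=cv2.imread('pics/fit_top.png');b=cv2.imread('pics/fit_scene.png')
cv2.imwrite('pics/fit_both.png',cv2.resize(np.vstack([a,b]),(474,600),interpolation=cv2.INTER_AREA))"
```

```text
(no output)
```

View pics/fit_scene.png

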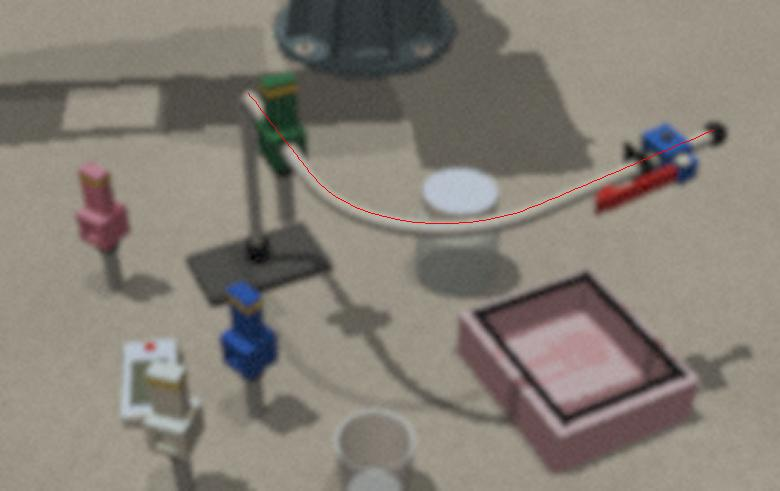

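View pics/fit_top.png

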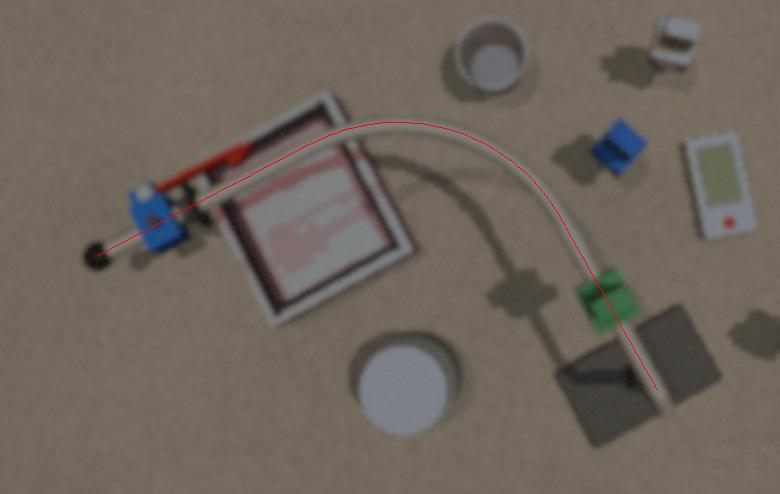

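```bash
python3 - <<'E'
t=open('fit.py').read()
a=t.index('        tt,v=ridge'); b=t.index('    return use')
t=t[:a]+'''        tt,v=ridge(d[c+'image'],q,n); g=np.gradient(v,tt,axis=1)
        # nominal rod pixel width from depth
        Rw=Ro.from_euler('xyz',d[c+'orientation'],degrees=True).as_matrix(); dep=((curve(p,s)[0]-d[c+'eye'])@Rw)[:,2]
        wpx=.012*d[c+'mtx'][0,0]/dep; o=np.zeros(len(s))
        for i in range(len(s)):
            cen=np.arange(-3,3.01,.1)
            sc_=np.interp(cen-wpx[i]/2,tt,g[i])-np.interp(cen+wpx[i]/2,tt,g[i])
            o[i]=cen[sc_.argmax()]
        med=cv2.medianBlur(o.astype(np.float32)[:,None],5)[:,0]; ok=(abs(o-med)<.5)&(abs(o)<2.8)
        print(c,np.round(o[::3],2),ok.sum(),len(ok)); use[c]=(q+n*o[:,None])[ok]
'''+t[b:]
t=t.replace("np.linspace(-5,5,41)","np.linspace(-8,8,65)").replace("[(-.105,-.06),(0.0,.24)]","[(-.105,-.06),(0.0,.13),(.17,.235)]").replace("/2.6+[130,150]","/2.6+[129.6,149.6]").replace("/2.889+[190,110]","/2.889+[189.6,109.6]")
t=t.replace("q=((proj(d,c,curve(p,np.linspace(-.12,p[3]+.3385,100))[0])+sh-w[:2])*k).astype(int)","q=((proj(d,c,curve(p,np.linspace(-.12,p[3]+.3385,100))[0])+sh-w[:2]+.5)*k-.5).round().astype(int)")
t=t.replace('te)/4.','te)/1.5').replace("(p[3]-.004)/.001","(p[3]-.004)/.003")
open('fit.py','w').write(t)
E
python3 fit.py; python3 -c "
import cv2,numpy as np
a=cv2.imread('pics/fit_top.png')[60:440];b=cv2.imread('pics/fit_scene.png')[60:280]
cv2.imwrite('pics/fit_both.png',np.vstack([a,b]))"
```

```text
[0.5085 0.0748 0.4674 0.0095 0.1406 0.7016 0.0671 1.0951 0.7847] 17.459050511769803
top [-0.9 -1.4 -0.9 -0.1  0.1  0.6  0.5  1.   0.8  0.8  1.1  1.3  1.   2.
  1.6  1.5  0.4  3.   3.   3.   3. ] 41 62
scene [-1.7 -2.6 -2.6 -2.7 -3.  -2.9 -2.4 -3.  -3.  -3.  -2.3 -0.6 -3.   0.8
 -0.8 -2.7 -1.3 -2.  -2.3 -1.7] 41 59
[ 0.5062  0.0752  0.4505  0.0115  0.1353  0.7816 -1.8268  1.3773 -1.4568] 33.28239280235398
top [ 0.7  0.1 -0.4  0.1 -0.4 -0.1  0.5  0.3 -0.2 -0.2  0.   0.3  0.3  0.5
  0.7  1.   1.8  2.3  2.3  1.6  1.8] 47 62
scene [ 1.3 -0.1 -0.3 -0.3 -0.1  0.1 -0.1  0.3 -0.2 -0.3 -0.2  0.8 -0.7 -1.3
  1.3 -1.  -0.3  0.5 -0.5 -0.7] 49 59
[ 0.505   0.0743  0.4641  0.0165  0.1272  0.1155 -1.3587  0.2219 -2.9727] 33.005252035886905
top [ 0.4 -0.1 -0.4 -0.1  0.1  0.6  1.1  0.7  0.1 -0.2 -0.2  0.  -0.4 -0.3
 -0.7 -0.7 -0.4  0.   0.2  0.4 -0.3] 49 62
scene [ 1.7  1.3 -0.1 -0.4 -0.1  0.3  0.   0.   0.5  0.  -0.7  1.1  3.  -0.6
  2.3 -0.3 -0.1 -0.3  0.   0.2] 44 59
[ 0.5062  0.0744  0.4605  0.0157  0.1236  0.058  -0.9037  0.0504 -3.1831] 36.398182754724466
sd [0.0038 0.002  0.0052 0.0034 0.0107 0.8211 1.483  0.7    0.9201]
```

View pics/fit_both.png

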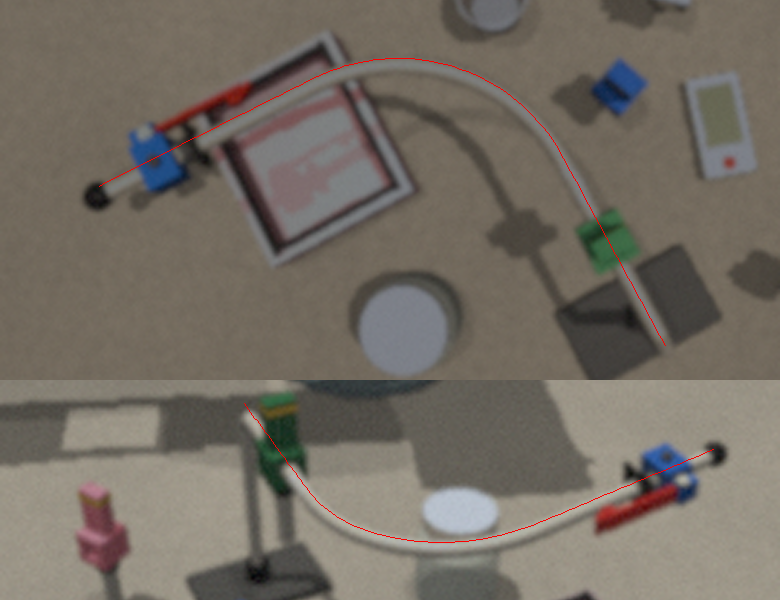

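```bash
python3 - <<'E'
import numpy as np,cv2
d=np.load('d.npz')
for c,w in(('top',(190,180,110,65)),('top',(285,190,110,125)),('scene',(270,140,180,60))):
    im=d[c+'image'][w[1]:w[1]+w[3],w[0]:w[0]+w[2]]; k=7 if w[2]==110 and w[3]<70 else 4.8 if w[3]==125 else 4.4
    a=cv2.resize(im,None,fx=k,fy=k,interpolation=cv2.INTER_CUBIC)[...,::-1].copy()
    for x in range(w[0],w[0]+w[2],10):
        X=int((x-w[0]+.5)*k); cv2.line(a,(X,0),(X,a.shape[0]),(255,255,0) if x%50==0 else (120,120,120),1)
        if x%20==0: cv2.putText(a,str(x),(X,10),0,.35,(0,0,255))
    for y in range(w[1],w[1]+w[3],10):
        Y=int((y-w[1]+.5)*k); cv2.line(a,(0,Y),(a.shape[1],Y),(255,255,0) if y%50==0 else (120,120,120),1); cv2.putText(a,str(y),(0,Y),0,.35,(0,0,255))
    cv2.imwrite(f'pics/z_{c}_{w[0]}.png',a)
E
```

```text
(no output)
```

View pics/z_top_190.png

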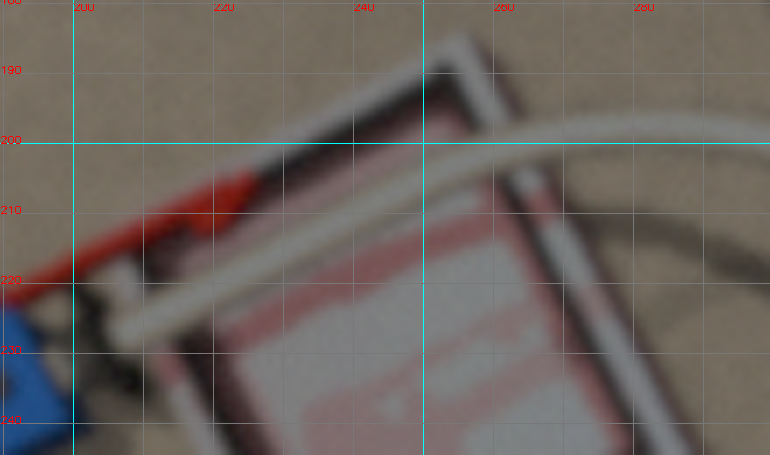

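View pics/z_top_285.png

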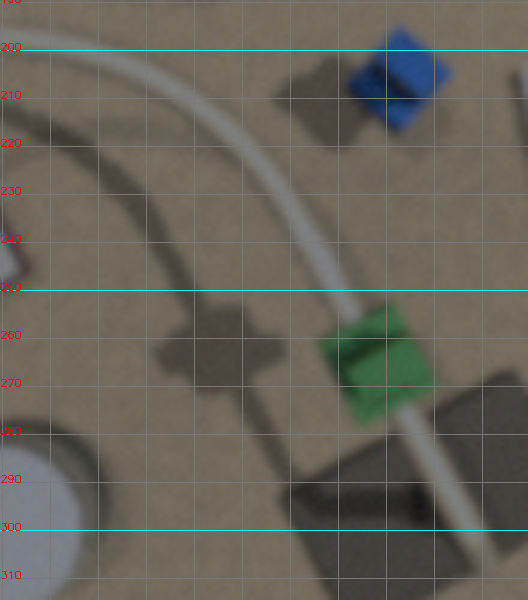

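View pics/z_scene_270.png

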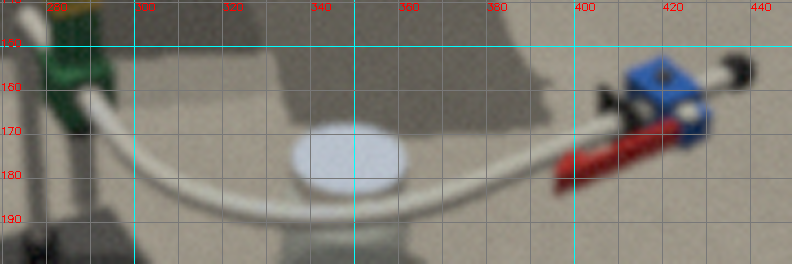

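```bash
cat > fit2.py <<'E'
from h import *
d=np.load('d.npz')
top=np.array([(354.7,250),(349.7,240),(344.5,230),(336.6,220),(326.4,210),(305,201.4),(295,199.1),(286.6,197.8),(371,280),(382.2,300),(279.5,197.6),(269.5,198.5),(259.5,200.6),(249.5,204.8),(239.5,209.4),(229.5,214.2),(219.5,219.1),(210.9,223.4)])
sc=np.array([(290,161.8),(300,175.2),(310,182.7),(320,185.6),(340,187.5),(360,185.9),(370,183.6),(380,180),(390,176.1),(400,172),(408,168.6),(432,158.1)])
tb=np.array((166.5,248)); sb=np.array((437,156.1)); te=np.array((385.1,303.7))
ss=np.linspace(-.12,.35,900)
S=1.5
def res(p,full=False):
    C=curve(p,ss)[0]; r=[]; out=[]
    for c,pts,sh in(('top',top,p[5:7]),('scene',sc,p[7:9])):
        q=proj(d,c,C)+sh
        dd=np.linalg.norm(pts[:,None]-q[None],axis=2); i=np.clip(dd.argmin(1),1,len(q)-2)
        tg=q[i+1]-q[i-1]; tg/=np.linalg.norm(tg,axis=1)[:,None]; dv=pts-q[i]
        e=(dv[:,0]*tg[:,1]-dv[:,1]*tg[:,0]); out.append(e); r+=list(e/.5)
    E=curve(p,[-.12, p[3]+.12*np.pi/2+.15])[0]
    x=[proj(d,'top',E[1:])[0]+p[5:7]-tb,proj(d,'scene',E[1:])[0]+p[7:9]-sb,proj(d,'top',E[:1])[0]+p[5:7]-te]
    r+=list(x[0]/1)+list(x[1]/1)+list(x[2]/2); r+=list(np.array(p[5:])/S); r+=[(p[3]-.004)/.003]
    if full: return out,x
    return np.array(r)
f=least_squares(res,[.53,.06,.5,.004,.1,0,0,0,0],x_scale=[.01,.01,.1,.01,.1,1,1,1,1]); p=f.x
print(np.round(p,4),f.cost); o,x=res(p,True); print([np.round(q,2) for q in o],np.round(x,2))
print('sd',np.round(np.sqrt(np.diag(np.linalg.inv(f.jac.T@f.jac))),4))
print('bend start/end/tip',curve(p,[p[3],p[3]+.1885,p[3]+.3385])[0].round(4))
np.save('p.npy',p)
E
python3 fit2.py
```

```text
[ 0.5123  0.0778  0.4567  0.0064  0.1345  0.2845 -0.2479  0.7053 -0.091 ] 25.791104364615503
[array([ 0.09, -0.23, -0.58, -0.4 , -1.04,  1.06,  1.2 ,  0.81, -0.09,
       -0.51,  0.6 ,  0.3 , -0.23, -0.25, -0.55, -0.68, -0.72, -0.69]), array([ 0.07, -0.18, -0.71,  0.13,  1.08,  0.76,  0.33, -0.06, -0.37,
       -0.5 , -0.49, -0.19])] [[ 1.21 -2.41]
 [-0.21 -0.23]
 [-1.95 -0.83]]
sd [0.0029 0.0022 0.0048 0.0022 0.0071 1.1926 1.2845 0.9819 0.7745]
bend start/end/tip [[ 0.5709 -0.0271  0.19  ]
 [ 0.6262  0.1326  0.2061]
 [ 0.5606  0.266   0.2262]]
```

```bash
python3 - <<'E'
import numpy as np
d=np.load('d.npz'); im=d['topimage']
print(im[190:216,305].tolist()); print(im[240,335:365].tolist())
print(d['sceneimage'][178:200,320].tolist())
E
```

```text
[[117, 107, 95], [116, 108, 96], [117, 108, 95], [119, 110, 97], [119, 110, 96], [119, 109, 96], [114, 105, 94], [112, 103, 93], [112, 106, 96], [119, 116, 107], [125, 125, 122], [123, 124, 122], [121, 120, 115], [113, 108, 101], [102, 96, 86], [102, 94, 84], [107, 100, 88], [114, 106, 94], [118, 109, 96], [118, 111, 98], [120, 112, 97], [117, 107, 94], [116, 107, 94], [115, 106, 95], [111, 102, 91], [103, 95, 83]]
[[116, 106, 94], [116, 107, 94], [114, 105, 93], [114, 105, 92], [116, 107, 94], [115, 106, 94], [114, 104, 93], [113, 104, 92], [111, 102, 90], [107, 101, 89], [104, 98, 88], [107, 103, 97], [118, 116, 113], [124, 123, 123], [125, 126, 127], [124, 125, 127], [121, 120, 119], [115, 112, 108], [107, 102, 95], [100, 93, 85], [99, 93, 82], [99, 92, 82], [105, 95, 84], [110, 102, 89], [112, 104, 91], [112, 104, 92], [114, 105, 92], [113, 104, 92], [111, 103, 90], [113, 105, 94]]
[[157, 148, 135], [158, 151, 138], [155, 146, 133], [155, 149, 134], [159, 152, 142], [168, 167, 154], [177, 177, 166], [176, 176, 167], [158, 155, 145], [131, 125, 116], [111, 107, 99], [128, 121, 110], [147, 142, 127], [157, 150, 136], [150, 144, 129], [153, 148, 134], [156, 150, 135], [157, 151, 138], [156, 148, 133], [152, 144, 130], [155, 147, 136], [152, 147, 133]]
```

```bash
cat >> fit2.py <<'E'
for it in range(4):
    new={}
    for c,sh,rng in(('top',p[5:7],[(-.107,-.09),(.02,.145)]),('scene',p[7:9],[(.03,.085),(.13,.225)])):
        s=np.concatenate([np.arange(a,b,.004) for a,b in rng]); q=proj(d,c,curve(p,s)[0])+sh
        t=proj(d,c,curve(p,s+.001)[0])+sh-q; n=np.c_[-t[:,1],t[:,0]]/np.linalg.norm(t,axis=1)[:,None]
        tt=np.linspace(-10,10,81); xy=(q[:,None]+n[:,None]*tt[None,:,None]).astype(np.float32)
        g=d[c+'image'].astype(np.float32).mean(2); v=cv2.remap(g,xy[...,0],xy[...,1],cv2.INTER_LINEAR)
        bg=np.median(v[:,(abs(tt)>6.5)],axis=1)[:,None]; w=np.clip(abs(v-bg)-5,0,None)*(abs(tt)<6.5)
        o=(w*tt).sum(1)/(w.sum(1)+1e-6); new[c]=q+n*o[:,None]
        if it==3: print(c,np.round(o[::3],1))
    top=new['top']; sc=new['scene']
    if it==0: topr=np.array([(249.5,204.8),(239.5,209.4),(229.5,214.2),(219.5,219.1),(210.9,223.4)])
    top=np.vstack([top,topr])
    f=least_squares(res,p,x_scale=[.01,.01,.1,.01,.1,1,1,1,1],loss='soft_l1'); p=f.x
    print(np.round(p,4),f.cost)
o,x=res(p,True); print([np.round(q,2) for q in o],np.round(x,2))
print('bend start/end/tip',curve(p,[p[3],p[3]+.1885,p[3]+.3385])[0].round(4))
np.save('p.npy',p)
for c,w,sh in(('top',(130,150,300,190),p[5:7]),('scene',(190,110,270,170),p[7:9])):
    k=780/w[2]; im=cv2.resize(d[c+'image'][w[1]:w[1]+w[3],w[0]:w[0]+w[2]],(780,int(w[3]*k)),interpolation=cv2.INTER_CUBIC)[...,::-1].copy()
    q=((proj(d,c,curve(p,np.linspace(-.12,p[3]+.3385,100))[0])+sh-w[:2]+.5)*k-.5).round().astype(int)
    cv2.polylines(im,[q],False,(0,0,255),1); cv2.imwrite(f'pics/fit_{c}.png',im)
a=cv2.imread('pics/fit_top.png')[60:440];b=cv2.imread('pics/fit_scene.png')[60:280]
cv2.imwrite('pics/fit_both2.png',np.vstack([a,b]))
E
python3 fit2.py
```

```text
[ 0.5123  0.0778  0.4567  0.0064  0.1345  0.2845 -0.2479  0.7053 -0.091 ] 25.791104364615503
[array([ 0.09, -0.23, -0.58, -0.4 , -1.04,  1.06,  1.2 ,  0.81, -0.09,
       -0.51,  0.6 ,  0.3 , -0.23, -0.25, -0.55, -0.68, -0.72, -0.69]), array([ 0.07, -0.18, -0.71,  0.13,  1.08,  0.76,  0.33, -0.06, -0.37,
       -0.5 , -0.49, -0.19])] [[ 1.21 -2.41]
 [-0.21 -0.23]
 [-1.95 -0.83]]
sd [0.0029 0.0022 0.0048 0.0022 0.0071 1.1926 1.2845 0.9819 0.7745]
bend start/end/tip [[ 0.5709 -0.0271  0.19  ]
 [ 0.6262  0.1326  0.2061]
 [ 0.5606  0.266   0.2262]]
[0.5112 0.0785 0.4789 0.0084 0.133  0.1171 0.5634 0.2971 0.548 ] 25.31130154832204
[0.511  0.0785 0.4812 0.0087 0.1316 0.0768 0.545  0.2885 0.5504] 33.97020623429351
[0.511  0.0785 0.4815 0.0086 0.1311 0.0729 0.5465 0.2864 0.5305] 33.57714732360981
top [ 0.1  0.5  0.2 -0.6 -1.5  0.6  0.6  0.2 -1.1 -0.5 -0.6 -0.  -0.8]
scene [ 0.2  0.  -0.1 -0.2 -0.1 -0.6  0.3  0.9 -0.3 -0.1 -0.1  0.2  0.1]
[0.511  0.0785 0.4815 0.0086 0.131  0.0707 0.5503 0.2829 0.5276] 33.78301829374248
[array([-0.12, -0.15, -0.28, -0.53, -0.62, -0.53, -0.24, -0.55, -0.21,
        0.57,  0.97,  1.54,  1.45,  0.86,  0.53, -0.64, -0.8 , -0.67,
       -0.61, -0.29, -0.04, -0.21, -0.28,  0.46,  1.05,  0.56,  0.36,
        0.49,  0.47,  0.13,  0.62,  0.35,  0.35,  0.03, -0.27,  0.01,
        0.77, -0.2 , -0.74, -1.14, -1.45, -1.65]), array([-0.15, -0.05, -0.34, -0.01, -0.13, -0.02,  0.06, -0.06,  0.02,
        0.18,  0.26, -0.07,  0.12,  0.41,  0.65,  0.55,  0.08,  0.09,
       -0.26, -0.81, -1.03, -0.9 ,  0.05,  0.55,  0.3 ,  0.11,  0.07,
        0.07,  0.08,  0.12,  0.1 , -0.19, -0.15, -0.16, -0.1 , -0.22,
       -0.06, -0.02])] [[-0.51  0.93]
 [ 0.25 -0.31]
 [-1.84 -1.75]]
bend start/end/tip [[ 0.5742 -0.0239  0.19  ]
 [ 0.6255  0.1371  0.2057]
 [ 0.5566  0.2689  0.2253]]
```

View pics/fit_both2.png

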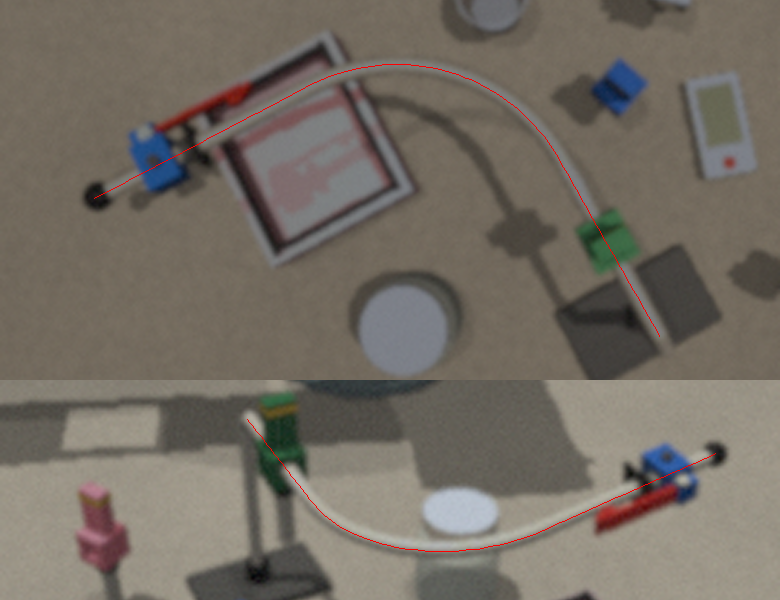

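```bash
cat >> h.py <<'E'
def hold_pose(p,s,tcp=.024,lat=0,ver=0,dyaw=0,dpitch=0):
    """TCP pos + euler for holder bore centre on rail at s (+lat left, +ver up)"""
    P,T=curve(p,[s]); P=P[0];x=T[0]
    y=np.cross([0,0,1],x); y/=np.linalg.norm(y); z=np.cross(x,y)
    H=np.c_[x,y,z]
    H=H@Ro.from_euler('zy',[dyaw,dpitch]).as_matrix()
    pos=P+lat*y+ver*z+H[:,2]*tcp
    Rt=H@np.diag([1,-1,-1])
    return pos,Ro.from_matrix(Rt).as_euler('xyz',degrees=True),H
E
python3 - <<'E'
from station import bot
from h import *
d=np.load('d.npz'); p=np.load('p.npy')
# holder s from front/back of block at top plane
s=np.linspace(-.12,.02,400); P=curve(p,s)[0]; P[:,2]=.203
q=proj(d,'top',P)+p[5:7]
for a in((356.8,253.7),(368.9,274.5)): print('s',s[np.linalg.norm(q-np.array(a),axis=1).argmin()])
P=curve(p,s)[0]
for a in((.5261,-.0486),(.5265,-.0521)):
    i=np.linalg.norm(P[:,:2]-a,axis=1).argmin(); print(s[i],np.linalg.norm(P[i,:2]-a))
j=None
for ss in (-.06,0,.06,.12,.18,.24,.3):
    pos,e,_=hold_pose(p,ss); 
    print(ss,pos.round(3),e.round(1),np.round(bot.ik(pos,e),0))
    pos[2]+=.1
E
```

```text
s -0.029824561403508767
s -0.06842105263157894
-0.0456140350877193 0.0004263211914063187
-0.04666666666666666 0.002887335508760569
-0.06 [ 0.513 -0.056  0.214] [180.    0.   27.6] [-19.   4. 102.  -0.  74.  43.]
0 [ 0.567 -0.028  0.214] [180.    0.   27.6] [-15.  11.  95.  -0.  75.  48.]
0.06 [0.613 0.008 0.215] [180.   -3.1  51.9] [-12.  15.  89.   3.  74.  25.]
0.12 [0.637 0.06  0.22 ] [180.   -6.   80.5] [-8. 18. 85.  6. 77. -0.]
0.18 [0.633 0.119 0.227] [180.   -7.4 109.4] [ -3.  21.  81.   7.  81. -24.]
0.24 [0.607 0.172 0.235] [180.   -7.5 117.6] [  2.  19.  82.   7.  82. -27.]
0.3 [0.58  0.225 0.243] [180.   -7.5 117.6] [  7.  17.  84.   7.  82. -22.]
```

```bash
python3 - <<'E'
from station import bot
from h import *
p=np.load('p.npy')
pos,e,H=hold_pose(p,-.048,ver=-.0015)
print(pos,e)
up=pos+[0,0,.09]
bot.move_pose(up,e); bot.command_gripper(.044)
s=bot.observe(); print(s['time_s'],s['position']-up,s['contact_force'].round(2),s['moment'].round(3))
print(bot.move_linear(pos+[0,0,.004],velocity=.1,stop_force=3))
s=bot.observe(); print(s['time_s'],s['position']-pos,s['contact_force'].round(2),s['moment'].round(3),s['eef_rot'])
for c,w in(('scene',(230,90,120,90)),('top',(310,200,120,90))):
    im=bot.read_camera(c)['image'][w[1]:w[1]+w[3],w[0]:w[0]+w[2]]
    cv2.imwrite(f'pics/g_{c}.png',cv2.resize(im,None,fx=5,fy=5,interpolation=cv2.INTER_CUBIC)[...,::-1])
a=cv2.imread('pics/g_scene.png');b=cv2.imread('pics/g_top.png'); cv2.imwrite('pics/g.png',cv2.resize(np.hstack([a,b]),(800,300),interpolation=cv2.INTER_AREA))
E
```

```text
[ 0.52404204 -0.05012753  0.2125    ] [180.          0.         27.5888406]
4.2333 [-8.15094832e-07  5.58806778e-05  6.71515220e-08] [-0.06 -0.36  0.34] [0.002 0.02  0.029]
False
5.2417 [ 0.00047968 -0.00016961  0.00470952] [-0.4   0.1  -0.31] [-0.02  -0.005  0.013] [ 1.79948132e+02 -4.89076768e-02  2.75907478e+01]
```

View pics/g.png

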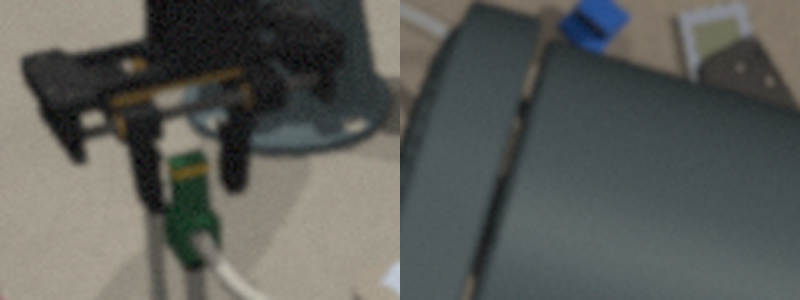

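```bash
python3 - <<'E'
from station import bot
from h import *
p=np.load('p.npy')
pos,e,H=hold_pose(p,-.048,ver=-.0015)
def st(n):
    F=[];M=[]
    for i in range(8): s=bot.observe();F.append(s['contact_force']);M.append(s['moment']);bot.wait(.02)
    print(n,round(s['time_s'],2),'F',(H.T@np.mean(F,0)).round(2),'M',(H.T@np.mean(M,0)).round(3),'sd',np.std(F,0).round(2),'w',round(s['grip_width'],4),'dp',((s['position']-pos)*1000).round(2))
bot.move_linear(pos,velocity=.05,stop_force=3); st('down')
for w in (.029,.026,.0245,.020):
    bot.command_gripper(w); st(w)
E
```

```text
down 5.71 F [-0.18 -0.07 -0.04] M [0.01  0.018 0.003] sd [0.43 0.25 0.59] w 0.0436 dp [-0.   -0.    0.01]
0.029 6.26 F [-0.08  0.41 -0.17] M [-0.02  -0.002  0.001] sd [0.31 0.66 0.5 ] w 0.029 dp [ 0.01 -0.    0.02]
0.026 6.65 F [-0.15  0.14  0.07] M [-0.007  0.006 -0.007] sd [0.32 0.76 0.46] w 0.0257 dp [-0.02 -0.   -0.02]
0.0245 7.01 F [ 0.24 -0.29 -0.19] M [-0.053 -0.015 -0.006] sd [0.46 0.39 0.54] w 0.0246 dp [ 0.06 -0.05  0.04]
0.02 7.36 F [-0.28 -0.12  0.32] M [-0.048  0.     0.015] sd [0.47 0.52 0.62] w 0.0236 dp [0.02 0.   0.04]
```

```bash
cat >> h.py <<'E'
def fm(bot,H,n=6,dt=.01):
    F=[];M=[]
    for i in range(n):
        s=bot.observe();F.append(s['contact_force']);M.append(s['moment'])
        if i<n-1: bot.wait(dt)
    return H.T@np.mean(F,0),H.T@np.mean(M,0),s
E
python3 - <<'E'
from station import bot
from h import *
p=np.load('p.npy')
def go(lat,ver,sf=4,**k):
    pos,e,H=hold_pose(p,-.048,lat=lat/1e3,ver=ver/1e3,**k)
    r=bot.move_linear(pos,rot=e,velocity=.02,stop_force=sf); F,M,s=fm(bot,H)
    print(lat,ver,r,round(s['time_s'],2),'F',F.round(2),'M',M.round(3)); return F
for v in(-1,-.5,0,.5,1): go(0,v)
go(0,0)
for l in(.6,1.2,1.8): 
    F=go(l,0)
    if abs(F[1])>2:break
go(0,0)
for l in(-.6,-1.2,-1.8): 
    F=go(l,0)
    if abs(F[1])>2:break
go(0,0)
E
```

```text
0 -1 False 7.67 F [-0.09 -0.04 -1.73] M [-0.002 -0.009  0.012]
0 -0.5 False 7.96 F [ 0.34 -0.2  -2.06] M [0.007 0.002 0.002]
0 0 False 8.25 F [ 0.12  0.11 -2.03] M [-0.026  0.001  0.002]
0 0.5 False 8.54 F [ 0.09 -0.12 -2.18] M [-0.011  0.012  0.003]
0 1 False 8.83 F [ 0.17 -0.21 -1.89] M [ 0.013 -0.007  0.004]
0 0 False 9.12 F [ 0.13 -0.2  -1.89] M [-0.014 -0.027  0.012]
0.6 0 False 9.42 F [-0.04 -0.04 -1.93] M [-0.012 -0.008 -0.013]
1.2 0 False 9.71 F [-0.18 -1.97 -2.2 ] M [-0.373 -0.005  0.013]
1.8 0 False 10.0 F [-0.14 -5.18 -2.64] M [-1.024 -0.017  0.088]
0 0 False 10.29 F [-0.05  0.2  -1.94] M [-0.045 -0.016  0.04 ]
-0.6 0 False 10.58 F [ 0.01  0.21 -2.31] M [-0.001 -0.004 -0.002]
-1.2 0 False 10.88 F [-0.32  0.02 -1.54] M [0.012 0.003 0.002]
-1.8 0 False 11.17 F [ 0.06  0.04 -2.07] M [-0.013 -0.002 -0.006]
0 0 False 11.46 F [-0.37 -0.1  -2.26] M [-0.012 -0.017  0.001]
```

```bash
cat >> h.py <<'E'
W0=2.0
class Run:
    def __init__(S,bot,p): S.bot=bot;S.p=p;S.k={}
    def go(S,s,lat=0,ver=0,dyaw=0,dpitch=0,v=.03,sf=4,q=False,n=6):
        pos,e,H=hold_pose(S.p,s,lat=lat/1e3,ver=ver/1e3,dyaw=dyaw,dpitch=dpitch)
        S.stop=S.bot.move_linear(pos,rot=e,velocity=v,stop_force=sf)
        F,M,st=fm(S.bot,H,n); F=F+W0*H[2]  # remove weight
        S.F,S.M,S.t=F,M,st['time_s']
        if not q: print(f's {s*1e3:.1f} lat {lat:.2f} ver {ver:.2f} dy {np.degrees(dyaw):.1f} dp {np.degrees(dpitch):.1f} t {S.t:.2f}',S.stop if S.stop else '','F',F.round(2),'M',(M*1e3).round(0))
        return F,M
E
python3 - <<'E'
from station import bot
from h import *
R=Run(bot,np.load('p.npy'))
def probe(s,a,d,step=.4):
    l=a
    for i in range(8):
        F,M=R.go(s,l)
        if abs(F[1])>1.3: break
        l+=d*step
    R.go(s,a,q=True); c=l-d*abs(F[1])/5; print('contact',s,c); return c
R.go(-.068,-.7);R.go(-.088,-.7)
c1=probe(-.088,-.3,1); 
R.go(-.05,-.5); R.go(-.02,-.5); c2=probe(-.02,-.1,1); c3=probe(-.02,-1.2,-1)
E
```

```text
s -68.0 lat -0.70 ver 0.00 dy 0.0 dp 0.0 t 12.32  F [ 0.04 -0.11  0.13] M [  1. -25.  -2.]
s -88.0 lat -0.70 ver 0.00 dy 0.0 dp 0.0 t 13.18  F [ 0.39 -0.16 -0.49] M [-19. -28.  -2.]
s -88.0 lat -0.30 ver 0.00 dy 0.0 dp 0.0 t 13.47  F [-0.17 -0.12 -0.07] M [-21. -21.  -1.]
s -88.0 lat 0.10 ver 0.00 dy 0.0 dp 0.0 t 13.76  F [-0.18 -0.37 -0.35] M [-17. -33.   9.]
s -88.0 lat 0.50 ver 0.00 dy 0.0 dp 0.0 t 14.05  F [ 0.13 -0.04 -0.25] M [-12. -31.  -2.]
s -88.0 lat 0.90 ver 0.00 dy 0.0 dp 0.0 t 14.34  F [-0.08 -0.07 -0.09] M [  7. -30.   2.]
s -88.0 lat 1.30 ver 0.00 dy 0.0 dp 0.0 t 14.63  F [ 0.11 -1.14  0.02] M [-206.   -9.   15.]
s -88.0 lat 1.70 ver 0.00 dy 0.0 dp 0.0 t 14.93  F [-0.33 -3.06 -0.19] M [-607.   -6.   49.]
contact -0.088 1.0883012034291424
s -50.0 lat -0.50 ver 0.00 dy 0.0 dp 0.0 t 16.68  F [-0.13 -0.08  0.01] M [-15. -14.  11.]
s -20.0 lat -0.50 ver 0.00 dy 0.0 dp 0.0 t 17.87  F [ 0.16 -0.14 -0.02] M [  3. -15.  -7.]
s -20.0 lat -0.10 ver 0.00 dy 0.0 dp 0.0 t 18.16  F [-0.18  0.17 -0.25] M [-7.  0.  0.]
s -20.0 lat 0.30 ver 0.00 dy 0.0 dp 0.0 t 18.45  F [ 0.25 -0.11 -0.09] M [ -8. -19. -10.]
s -20.0 lat 0.70 ver 0.00 dy 0.0 dp 0.0 t 18.74  F [-0.29 -1.12  0.02] M [-174.   -7.    1.]
s -20.0 lat 1.10 ver 0.00 dy 0.0 dp 0.0 t 19.03  F [ 0.19 -3.34 -0.16] M [-587.   -5.   53.]
contact -0.02 0.432976218663925
s -20.0 lat -1.20 ver 0.00 dy 0.0 dp 0.0 t 19.62  F [-0.23  0.23 -0.  ] M [8. 7. 5.]
s -20.0 lat -1.60 ver 0.00 dy 0.0 dp 0.0 t 19.91  F [-0.1   0.06 -0.01] M [-5.  2.  8.]
s -20.0 lat -2.00 ver 0.00 dy 0.0 dp 0.0 t 20.20  F [ 0.1  -0.15  0.07] M [-13. -35.  -8.]
s -20.0 lat -2.40 ver 0.00 dy 0.0 dp 0.0 t 20.49  F [-0.09  0.16  0.02] M [ 66.   4. -17.]
s -20.0 lat -2.80 ver 0.00 dy 0.0 dp 0.0 t 20.78  F [-0.02  2.13  0.22] M [361. -50.  23.]
contact -0.02 -2.374245346475933
```

```bash
cat > fit3.py <<'E'
import io,contextlib
with contextlib.redirect_stdout(io.StringIO()):
    exec(open('fit2.py').read())
p0=p.copy(); yaw=p0[2]-.0096
A,T=curve(p0,[-.02]); n=np.array([-T[0,1],T[0,0]]); A=A[0,:2]-.00097*n
u=np.array([np.cos(yaw),np.sin(yaw)]); 
def full(x): # x: bend start distance from A, phi, shifts
    e=.004; o=A+u*(x[0]-e)  # world of local (0,-.12)
    X=o-Ro.from_euler('z',yaw).as_matrix()[:2,:2]@[0,-.12]
    return np.r_[X,yaw,e,x[1],x[2:]]
te_use=te
def r3(x): return res(full(x))
for S in (1.5,.8):
    f=least_squares(r3,[.028,.13,0,0,0,0],x_scale=[.01,.1,1,1,1,1],loss='soft_l1'); x=f.x
    print(np.round(x,4),f.cost,'sd',np.sqrt(np.diag(np.linalg.inv(f.jac.T@f.jac))).round(4)[:2])
P=full(x); o,xx=res(P,True); print(np.round(o[0][::3],1),np.round(o[1][::3],1),np.round(xx,1)); print(P.round(4))
print(curve(P,[-.12,P[3],P[3]+.1885])[0].round(4), curve(p0,[p0[3],p0[3]+.1885])[0].round(4))
np.save('p2.npy',P); np.save('A.npy',np.r_[A,yaw])
E
python3 fit3.py
```

```text
[ 0.0273  0.1357 -0.2651  0.9433  1.055   0.5628] 35.943986515230115 sd [0.0026 0.0089]
[ 0.0274  0.1328 -0.2504  0.9885  0.8613  0.4355] 36.85422066431167 sd [0.0018 0.0083]
[-0.5 -0.9 -0.   0.7  1.6 -0.5 -0.5 -0.2  1.1  0.5  0.6 -0.   0.7 -1.1] [-0.1  0.   0.1  0.2  0.1  0.5 -0.3 -0.9  0.3  0.   0.1 -0.2 -0. ] [[-0.  -0.1]
 [ 0.4  0. ]
 [-3.2 -3.2]]
[ 0.5156  0.0795  0.4719  0.004   0.1328 -0.2504  0.9885  0.8613  0.4355]
[[ 0.4633 -0.0819  0.19  ]
 [ 0.5737 -0.0256  0.19  ]
 [ 0.6265  0.1349  0.2059]] [[ 0.5742 -0.0239  0.19  ]
 [ 0.6255  0.1371  0.2057]]
```

```bash
cat > trav.py <<'E'
import json,os,sys
from station import bot
from h import *
Rb=.12
class T(Run):
    def __init__(S):
        S.bot=bot; S.p=np.load('p2.npy')[:5]
        if os.path.exists('st.json'):
            j=json.load(open('st.json')); S.x=np.array(j['x']);S.P=np.array(j['P']);S.s=j['s'];S.W=j.get('W',2.0)
        else:
            S.s=-.0234; S.W=2.0
            S.x=np.array([0,0,.0156,0,0.])   # lat mm, db mm, dyaw rad, ver mm, dphi rad
            S.P=np.diag(np.array([.25,2.2,.006,.3,.010])**2)
    def save(S): json.dump(dict(x=S.x.tolist(),P=S.P.tolist(),s=S.s,W=S.W),open('st.json','w'))
    def par(S):
        p=S.p.copy(); u=np.array([np.cos(p[2]),np.sin(p[2])]); p[3]+=S.x[1]/1e3; p[4]+=S.x[4]; return p
    def th(S): p=S.par(); return np.clip(S.s-p[3],0,Rb*np.pi/2)/Rb
    def at(S,s,dl=0,dv=0,dy=0,dp=0,**k):
        S.s=s; S.p_,S.p=S.p,S.par()
        try: r=S.go(s,S.x[0]+dl,S.x[3]+dv,S.x[2]+dy,dp,**k)
        finally: S.p=S.p_
        return r
    def upd(S,kind,val,sd):
        th=S.th(); p=S.par(); inb=0<th<np.pi/2-1e-6
        yp=Rb*(1-np.cos(th))+max(S.s-p[3]-Rb*np.pi/2,0)
        # s measured along rail: db changes along-shift; lateral effect
        h={'lat':[1,-np.sin(th)if 1 else 0,0,0,0],'yaw':[0,-1/120. if inb else 0,1,0,0],'ver':[0,0,0,1,yp*1e3]}[kind]
        if kind=='lat': h[1]=-(1-np.cos(th)) if 0 else h[1]
        h=np.array(h); K=S.P@h/(h@S.P@h+sd*sd); S.x=S.x+K*val; S.P=S.P-np.outer(K,h@S.P)
        S.P+=np.diag(np.array([.03,.05,.0005,.03,.0005])**2)
    def react(S):
        F,M=S.F,S.M; u=0
        if abs(F[1])>.7: S.upd('lat',F[1]/5+.15*np.sign(F[1]),.2);u=1
        if abs(M[2])>.020: S.upd('yaw',M[2]/3.,.006);u=1
        if abs(F[2])>.9: S.upd('ver',F[2]/5+.2*np.sign(F[2]),.2);u=1
        if u: print('   x',S.x.round(3))
        return u
    def walk(S,s1,step=.004,fmax=7,sf=5):
        while S.s<s1-1e-6:
            S.at(min(S.s+step,s1),sf=sf)
            if S.stop or np.abs(S.F).max()>fmax: print('STOP'); S.react(); S.save(); return False
            S.react()
            S.save()
        S.save(); return True
    def probe(S,step=.25,thr=1.2,mx=10):
        c=[]; s=S.s; a=0
        for d in(1,-1):
            l=0
            for i in range(mx):
                l+=d*step; F,M=S.at(s,dl=l,q=True)
                if d*F[1]<-thr: break
            c.append(l-d*abs(F[1])/5 if i<mx-1 else l); print('  contact',d,round(c[-1],2),'F',F.round(2),'Mz',round(M[2]*1e3))
        S.upd('lat',sum(c)/2,.1); S.at(s); print('   x',S.x.round(3),'sd',np.sqrt(np.diag(S.P)).round(4)); S.save()
        return c
E
python3 - <<'E'
from trav import *
t=T(); t.at(-.0234); ok=t.walk(.03)
E
```

```text
s -23.4 lat 0.00 ver 0.00 dy 0.9 dp 0.0 t 21.37  F [-0.2   0.18 -0.27] M [ -1. -11. -12.]
s -19.4 lat 0.00 ver 0.00 dy 0.9 dp 0.0 t 21.69  F [-0.01 -0.02 -0.16] M [-34.  -3.   5.]
s -15.4 lat 0.00 ver 0.00 dy 0.9 dp 0.0 t 22.02  F [ 0.18 -0.21  0.02] M [-13.  -2.   1.]
s -11.4 lat 0.00 ver 0.00 dy 0.9 dp 0.0 t 22.34  F [-0.04  0.6   0.12] M [-4.  4. -6.]
s -7.4 lat 0.00 ver 0.00 dy 0.9 dp 0.0 t 22.67  F [ 0.16  0.09 -0.06] M [ -7. -11.  -8.]
s -3.4 lat 0.00 ver 0.00 dy 0.9 dp 0.0 t 22.99  F [-0.14 -0.35  0.03] M [ 6.  9. 15.]
s 0.6 lat 0.00 ver 0.00 dy 0.9 dp 0.0 t 23.32  F [ 0.03 -0.04  0.08] M [  1. -12. -25.]
   x [0.    0.    0.011 0.    0.   ]
s 4.6 lat 0.00 ver 0.00 dy 0.7 dp 0.0 t 23.64  F [ 0.18  0.58 -0.03] M [-25.   3. -29.]
   x [0.    1.009 0.011 0.    0.   ]
s 8.6 lat 0.00 ver 0.00 dy 0.6 dp 0.0 t 23.97  F [-0.14  0.16 -0.3 ] M [-9. -4. 12.]
s 12.6 lat 0.00 ver 0.00 dy 0.6 dp 0.0 t 24.29  F [ 0.06  0.21 -0.21] M [-16. -16.   7.]
s 16.6 lat 0.00 ver 0.00 dy 0.6 dp 0.0 t 24.62  F [ 0.13  0.06 -0.2 ] M [  6.  -2. -22.]
   x [0.    1.412 0.011 0.    0.   ]
s 20.6 lat 0.00 ver 0.00 dy 0.6 dp 0.0 t 24.94  F [ 0.14 -0.03 -0.29] M [-10.  -9.   8.]
s 24.6 lat 0.00 ver 0.00 dy 0.6 dp 0.0 t 25.27  F [ 0.46  0.41 -0.09] M [65. 13. 13.]
s 28.6 lat 0.00 ver 0.00 dy 0.6 dp 0.0 t 25.59  F [0.4  1.15 0.03] M [170. -40. -10.]
   x [0.202 1.129 0.01  0.    0.   ]
s 30.0 lat 0.20 ver 0.00 dy 0.5 dp 0.0 t 25.88  F [0.15 0.77 0.24] M [104. -19.  -5.]
   x [0.297 0.971 0.009 0.    0.   ]
```

```bash
sed -i "s#F,M=S.F,S.M; u=0#F,M=S.F.copy(),S.M; u=0; F[1]=M[0]/.195#; s#abs(F\[1\])>.7#abs(F[1])>.35#; s#+.15\*np.sign(F\[1\])#+.12*np.sign(F[1])#; s#abs(M\[2\])>.020#abs(M[2])>.024#" trav.py
python3 - <<'E'
from trav import *
t=T()
if t.walk(.06): t.probe()
E
```

```text
s 34.0 lat 0.30 ver 0.00 dy 0.5 dp 0.0 t 26.21  F [-0.16  0.55  0.01] M [ 91. -16.   1.]
   x [0.338 0.847 0.008 0.    0.   ]
s 38.0 lat 0.34 ver 0.00 dy 0.5 dp 0.0 t 26.53  F [ 0.09  1.3  -0.24] M [109.  11. -29.]
   x [0.418 0.972 0.007 0.    0.   ]
s 42.0 lat 0.42 ver 0.00 dy 0.4 dp 0.0 t 26.86  F [0.2  0.57 0.41] M [106.  -1.  -6.]
   x [0.438 0.833 0.006 0.    0.   ]
s 46.0 lat 0.44 ver 0.00 dy 0.4 dp 0.0 t 27.18  F [0.36 0.99 0.13] M [104.  24.  -3.]
   x [0.448 0.687 0.006 0.    0.   ]
s 50.0 lat 0.45 ver 0.00 dy 0.3 dp 0.0 t 27.51  F [ 0.17  1.29 -0.01] M [148.   0.  -6.]
   x [0.451 0.508 0.005 0.    0.   ]
s 54.0 lat 0.45 ver 0.00 dy 0.3 dp 0.0 t 27.83  F [ 0.03  0.97 -0.3 ] M [126. -14. -14.]
   x [0.447 0.342 0.004 0.    0.   ]
s 58.0 lat 0.45 ver 0.00 dy 0.2 dp 0.0 t 28.16  F [0.31 1.22 0.1 ] M [177. -15. -30.]
   x [0.48  0.294 0.002 0.    0.   ]
s 60.0 lat 0.48 ver 0.00 dy 0.1 dp 0.0 t 28.45  F [-0.1   1.04 -0.26] M [168.   2. -31.]
   x [ 0.514  0.249 -0.     0.     0.   ]
  contact 1 2.5 F [ 0.3  -0.84 -0.16] Mz -2
  contact -1 -0.16 F [-0.51  1.72  0.09] Mz -2
s 60.0 lat 0.62 ver 0.00 dy -0.4 dp 0.0 t 32.24  F [-0.03  0.12 -0.25] M [-31.  62.   2.]
   x [ 0.618 -0.982 -0.007  0.     0.   ] sd [0.1723 0.4062 0.0037 0.3245 0.0102]
```

```bash
python3 - <<'E'
from trav import *
t=T()
t.walk(.125,step=.005)
E
```

```text
s 65.0 lat 0.62 ver 0.00 dy -0.4 dp 0.0 t 32.59  F [-0.37  0.11  0.26] M [-49.  54.  14.]
s 70.0 lat 0.62 ver 0.00 dy -0.4 dp 0.0 t 32.94  F [-0.53  0.09 -0.03] M [-58.  58.  -2.]
s 75.0 lat 0.62 ver 0.00 dy -0.4 dp 0.0 t 33.29  F [ 0.24  0.04 -0.29] M [-82.  70. -18.]
   x [ 0.64  -0.861 -0.006  0.     0.   ]
s 80.0 lat 0.64 ver 0.00 dy -0.4 dp 0.0 t 33.64  F [ 0.1   0.11 -0.38] M [-26.  67.  -3.]
s 85.0 lat 0.64 ver 0.00 dy -0.4 dp 0.0 t 33.99  F [ 0.15 -0.03 -0.79] M [-67.  68.   8.]
s 90.0 lat 0.64 ver 0.00 dy -0.4 dp 0.0 t 34.34  F [ 0.13 -0.18 -0.88] M [-76.  75.  10.]
   x [ 0.671 -0.723 -0.005  0.     0.   ]
s 95.0 lat 0.67 ver 0.00 dy -0.3 dp 0.0 t 34.69  F [ 0.03 -0.08 -1.01] M [-63.  64.  -1.]
   x [ 0.671 -0.723 -0.005 -0.163 -0.005]
s 100.0 lat 0.67 ver -0.16 dy -0.3 dp 0.0 t 35.05  F [ 0.09 -0.43 -0.74] M [-57.  65.  -5.]
s 105.0 lat 0.67 ver -0.16 dy -0.3 dp 0.0 t 35.41  F [ 0.21 -0.03 -0.7 ] M [-49.  66.   5.]
s 110.0 lat 0.67 ver -0.16 dy -0.3 dp 0.0 t 35.77  F [ 0.08  0.3  -0.76] M [-47.  58.   9.]
s 115.0 lat 0.67 ver -0.16 dy -0.3 dp 0.0 t 36.12  F [ 0.35  0.33 -1.15] M [-10.  57.  -5.]
   x [ 0.671 -0.723 -0.005 -0.146 -0.011]
s 120.0 lat 0.67 ver -0.15 dy -0.3 dp 0.0 t 36.48  F [ 0.05  0.38 -0.66] M [-12.  71.  -0.]
s 125.0 lat 0.67 ver -0.15 dy -0.3 dp 0.0 t 36.84  F [ 0.28  0.22 -0.94] M [-11.  64.   1.]
   x [ 0.671 -0.723 -0.005 -0.087 -0.016]
```

```bash
python3 - <<'E'
from trav import *
d=np.load('d.npz'); P=np.load('p2.npy'); t=T(); p=t.par()
s=np.linspace(.2,.34,600); C=curve(p,s)[0]
for c,a,sh in(('top',(206,226.5),P[5:7]),('scene',(408.5,168),P[7:9])):
    q=proj(d,c,C)+sh; i=np.linalg.norm(q-np.array(a),axis=1).argmin(); print(c,'buffer face s',s[i],'past end',s[i]-p[3]-.1885,np.linalg.norm(q[i]-a))
t.walk(.205,step=.005)
E
```

```text
top buffer face s 0.2701168614357262 past end 0.07834022762633103 1.7553423816660654
scene buffer face s 0.2708180300500835 past end 0.07904139624068829 1.4763728881154212
s 130.0 lat 0.67 ver -0.09 dy -0.3 dp 0.0 t 37.20  F [ 0.21  0.53 -0.52] M [19. 79. -1.]
s 135.0 lat 0.67 ver -0.09 dy -0.3 dp 0.0 t 37.56  F [ 0.22  0.28 -0.43] M [10. 74. -0.]
s 140.0 lat 0.67 ver -0.09 dy -0.3 dp 0.0 t 37.92  F [ 0.35  0.46 -0.7 ] M [31. 84.  3.]
s 145.0 lat 0.67 ver -0.09 dy -0.3 dp 0.0 t 38.27  F [ 0.4   0.81 -0.75] M [35. 82.  8.]
s 150.0 lat 0.67 ver -0.09 dy -0.3 dp 0.0 t 38.63  F [ 0.22  0.58 -0.99] M [42. 98.  5.]
   x [ 0.671 -0.723 -0.005  0.048 -0.02 ]
s 155.0 lat 0.67 ver 0.05 dy -0.3 dp 0.0 t 38.99  F [ 0.43  0.51 -0.34] M [44. 63. -5.]
s 160.0 lat 0.67 ver 0.05 dy -0.3 dp 0.0 t 39.35  F [-0.01  0.8  -0.41] M [ 33. 103.  -5.]
s 165.0 lat 0.67 ver 0.05 dy -0.3 dp 0.0 t 39.71  F [ 0.06  0.66 -0.43] M [ 29.  81. -13.]
s 170.0 lat 0.67 ver 0.05 dy -0.3 dp 0.0 t 40.07  F [ 0.44  0.84 -0.43] M [ 31.  82. -12.]
s 175.0 lat 0.67 ver 0.05 dy -0.3 dp 0.0 t 40.42  F [ 0.35  0.89 -0.39] M [34. 94.  4.]
s 180.0 lat 0.67 ver 0.05 dy -0.3 dp 0.0 t 40.78  F [-0.23  0.69 -0.44] M [54. 93. 24.]
   x [ 0.654 -0.788 -0.004  0.048 -0.02 ]
s 185.0 lat 0.65 ver 0.05 dy -0.2 dp 0.0 t 41.14  F [ 0.17  0.72 -0.64] M [ 59. 124.   4.]
s 190.0 lat 0.65 ver 0.05 dy -0.2 dp 0.0 t 41.50  F [ 0.21  0.68 -0.12] M [32. 96.  8.]
s 195.0 lat 0.65 ver 0.05 dy -0.2 dp 0.0 t 41.86  F [ 0.57  0.2  -0.66] M [-50. 129.  -2.]
s 200.0 lat 0.65 ver 0.05 dy -0.2 dp 0.0 t 42.22  F [ 0.12 -0.24 -0.56] M [-107.  156.   14.]
   x [ 0.694 -0.607 -0.003  0.048 -0.02 ]
s 205.0 lat 0.69 ver 0.05 dy -0.2 dp 0.0 t 42.57  F [ 0.56 -0.13 -0.55] M [-95. 149. -12.]
   x [ 0.714 -0.498 -0.003  0.048 -0.02 ]
```

```bash
python3 - <<'E'
from trav import *
t=T()
t.at(t.s); t.at(t.s,dv=-.6); t.at(t.s,dv=-.6,dp=.02)
for c,w in(('scene',(340,110,120,90)),('top',(180,160,120,90))):
    im=bot.read_camera(c)['image'][w[1]:w[1]+w[3],w[0]:w[0]+w[2]]
    cv2.imwrite(f'pics/h_{c}.png',cv2.resize(im,(400,300),interpolation=cv2.INTER_CUBIC)[...,::-1])
cv2.imwrite('pics/h.png',np.hstack([cv2.imread('pics/h_scene.png'),cv2.imread('pics/h_top.png')]))
E
```

```text
s 205.0 lat 0.71 ver 0.05 dy -0.1 dp 0.0 t 42.86  F [-0.04  0.04 -0.34] M [-84. 144.  21.]
s 205.0 lat 0.71 ver -0.55 dy -0.1 dp 0.0 t 43.15  F [-0.42 -0.16  0.48] M [-85. 177.  21.]
s 205.0 lat 0.71 ver -0.55 dy -0.1 dp 1.1 t 43.44  F [ 0.17 -0.14 -0.55] M [-122.  135.   -2.]
```

View pics/h.png

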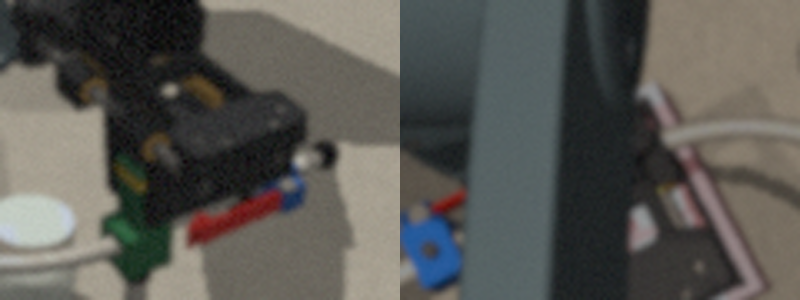

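```bash
python3 - <<'E'
from trav import *
t=T(); t.x[3]-=.3
t.dp=.02
c=0
while t.s<.275:
    t.at(t.s+.004 if t.s<.247 else t.s+.0015,dp=.02,sf=5,n=6)
    t.save()
    if t.stop or np.abs(t.F).max()>4: print('STOP');break
    c=c+1 if t.F[0]<-1.3 else 0
    if c>=2: print('contact');break
E
```

```text
s 209.0 lat 0.71 ver -0.25 dy -0.1 dp 1.1 t 43.87  F [ 0.41  0.3  -0.06] M [-100.  104.    0.]
s 213.0 lat 0.71 ver -0.25 dy -0.1 dp 1.1 t 44.19  F [-0.02  0.21 -0.5 ] M [-99. 112.  15.]
s 217.0 lat 0.71 ver -0.25 dy -0.1 dp 1.1 t 44.52  F [-0.25  0.52 -0.48] M [-10. 148.  22.]
s 221.0 lat 0.71 ver -0.25 dy -0.1 dp 1.1 t 44.84  F [-0.84  1.78 -0.44] M [219. 327.  -7.]
s 225.0 lat 0.71 ver -0.25 dy -0.1 dp 1.1 t 45.17  F [-1.78  2.33 -0.64] M [357. 486.   3.]
s 229.0 lat 0.71 ver -0.25 dy -0.1 dp 1.1 t 45.49  F [ 0.63  1.97 -0.3 ] M [295.  75.  27.]
s 233.0 lat 0.71 ver -0.25 dy -0.1 dp 1.1 t 45.82  F [ 0.68  1.79 -0.3 ] M [287.  65.  36.]
s 237.0 lat 0.71 ver -0.25 dy -0.1 dp 1.1 t 46.14  F [ 0.32  1.64 -0.65] M [287.  81. -14.]
s 241.0 lat 0.71 ver -0.25 dy -0.1 dp 1.1 t 46.47  F [ 0.42  1.71 -0.25] M [274.  62. -12.]
s 245.0 lat 0.71 ver -0.25 dy -0.1 dp 1.1 t 46.79  F [ 0.15  1.74 -0.5 ] M [290.  69.  -5.]
s 249.0 lat 0.71 ver -0.25 dy -0.1 dp 1.1 t 47.12  F [ 0.47  1.55 -0.01] M [267.  82. -24.]
s 250.5 lat 0.71 ver -0.25 dy -0.1 dp 1.1 t 47.41  F [ 0.01  1.76 -0.3 ] M [286. 134. -24.]
s 252.0 lat 0.71 ver -0.25 dy -0.1 dp 1.1 t 47.70  F [-0.42  1.99 -0.23] M [300. 134. -20.]
s 253.5 lat 0.71 ver -0.25 dy -0.1 dp 1.1 t 47.99  F [-0.25  1.96 -0.41] M [277. 144. -23.]
s 255.0 lat 0.71 ver -0.25 dy -0.1 dp 1.1 t 48.28  F [ 0.22  2.04 -0.61] M [286. 140. -32.]
s 256.5 lat 0.71 ver -0.25 dy -0.1 dp 1.1 t 48.58  F [ 0.22  2.28 -0.56] M [265. 121. -31.]
s 258.0 lat 0.71 ver -0.25 dy -0.1 dp 1.1 t 48.87  F [-1.17  1.88 -0.24] M [287. 309. -37.]
s 259.5 lat 0.71 ver -0.25 dy -0.1 dp 1.1 t 49.16  F [-2.06  1.84 -0.6 ] M [377. 526. -26.]
s 261.0 lat 0.71 ver -0.25 dy -0.1 dp 1.1 t 49.45  F [-2.49  2.75 -0.39] M [409. 636. -32.]
contact
```

```bash
python3 - <<'E'
from trav import *
t=T()
for i in range(6):
    t.at(t.s+.0006,dp=.02,sf=4,n=8); t.save()
    if t.stop or t.F[0]<-6: print('STOP');break
    if t.M[0]<.2: print('snap?');break
E
```

```text
s 261.6 lat 0.71 ver -0.25 dy -0.1 dp 1.1 t 49.76  F [-3.09  3.11 -0.44] M [424. 669. -14.]
s 262.2 lat 0.71 ver -0.25 dy -0.1 dp 1.1 t 50.07  F [-0.93  0.62 -0.46] M [ 45. 275.  69.]
snap?
```

```bash
python3 - <<'E'
from trav import *
t=T(); s0=t.s
t.at(s0,dp=.02)
for d in(.0005,.001,.0015):
    t.at(s0-d,dp=.02,sf=4,n=8)
    if abs(t.F[0])>3: break
t.at(s0,dp=.02); t.s=s0; t.save()
im=bot.read_camera('scene')['image'][110:200,350:470]
cv2.imwrite('pics/l1.png',cv2.resize(im,(720,540),interpolation=cv2.INTER_CUBIC)[...,::-1])
E
```

```text
s 262.2 lat 0.71 ver -0.25 dy -0.1 dp 1.1 t 50.36  F [-0.16 -0.23 -0.66] M [-153.   69.  120.]
s 261.7 lat 0.71 ver -0.25 dy -0.1 dp 1.1 t 50.67  F [ 1.51 -1.    0.04] M [-297. -244.  110.]
s 261.2 lat 0.71 ver -0.25 dy -0.1 dp 1.1 t 50.98  F [ 2.25 -1.18 -0.32] M [-323. -417.  116.]
s 260.7 lat 0.71 ver -0.25 dy -0.1 dp 1.1 t 51.28  F [ 3.37 -1.31 -0.2 ] M [-381. -549.  135.]
s 262.2 lat 0.71 ver -0.25 dy -0.1 dp 1.1 t 51.58  F [ 0.73  0.2  -0.35] M [-85. -49.  80.]
```

View pics/l1.png

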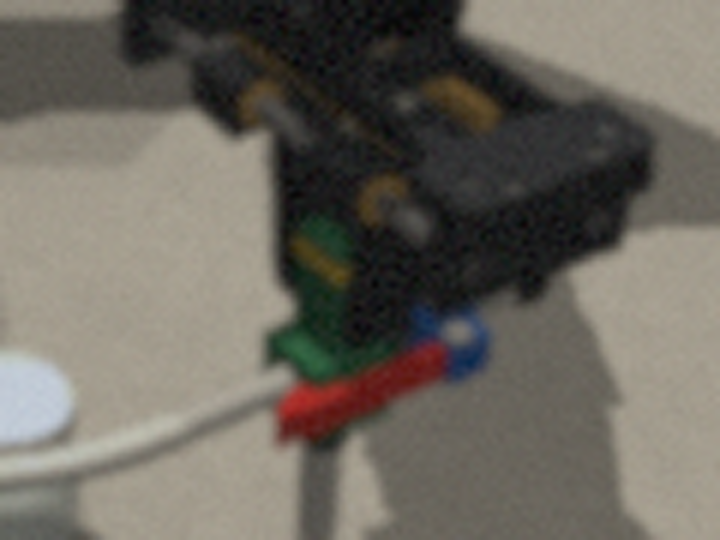

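```bash
python3 - <<'E'
from trav import *
t=T(); s0=t.s
t.at(s0,dp=.02,dv=-.6); t.at(s0,dp=.02,dv=-1.0)
bot.command_gripper(.027); bot.command_gripper(.042)
pos,e,H=hold_pose(t.par(),s0)
o=bot.observe()
print(bot.move_linear(o['position']+.05*H[:,2],velocity=.08,stop_force=3))
o=bot.observe(); print(o['contact_force'],o['time_s'])
bot.move_pose(o['position']+np.array([-.16,-.12,.08]),[180,0,100])
bot.wait(.5)
for c,w in(('scene',(350,110,120,90)),('top',(160,180,120,90))):
    im=bot.read_camera(c)['image'];cv2.imwrite(f'pics/e_{c}_full.png',im[...,::-1]); im=im[w[1]:w[1]+w[3],w[0]:w[0]+w[2]]
    cv2.imwrite(f'pics/e_{c}.png',cv2.resize(im,(400,300),interpolation=cv2.INTER_CUBIC)[...,::-1])
    for l in('jar','beaker','thermometer','holder'): print(c,l,[(np.round(d['at'],4),round(d['conf'],2)) for d in bot.find_in(c,l)])
cv2.imwrite('pics/e.png',np.hstack([cv2.imread('pics/e_scene.png'),cv2.imread('pics/e_top.png')]))
print(bot.observe()['time_s'])
E
```

```text
s 262.2 lat 0.71 ver -0.85 dy -0.1 dp 1.1 t 51.92  F [-0.33  0.97 -0.22] M [ 77. 131.  68.]
s 262.2 lat 0.71 ver -1.25 dy -0.1 dp 1.1 t 52.21  F [-0.2   0.5   0.37] M [ 37. 192.  74.]
False
[ 0.38105442 -0.35295414  0.14989517] 53.6667
scene jar [(array([0.4779, 0.0881, 0.0626]), 0.66)]
scene beaker [(array([0.7196, 0.0236, 0.044 ]), 0.87)]
scene thermometer [(array([ 0.6022, -0.1705,  0.0135]), 0.7)]
scene holder [(array([0.6007, 0.1951, 0.2179]), 0.92), (array([ 0.639 , -0.0694,  0.09  ]), 0.88), (array([ 0.4871, -0.2152,  0.0844]), 0.6), (array([ 0.7191, -0.1206,  0.0864]), 0.56), (array([ 0.6049, -0.1657,  0.0148]), 0.36)]
top jar [(array([0.4636, 0.0858, 0.0937]), 0.87)]
top beaker []
top thermometer [(array([ 0.6065, -0.1615,  0.015 ]), 0.9)]
top holder [(array([ 0.6316, -0.0733,  0.0881]), 0.85), (array([0.5986, 0.1872, 0.2221]), 0.72), (array([ 0.699 , -0.118 ,  0.0901]), 0.69), (array([ 0.4865, -0.2111,  0.0948]), 0.66)]
55.5333
```

View pics/e.png

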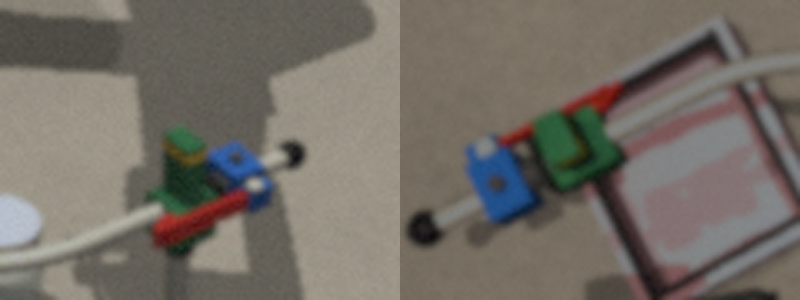

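View pics/e_scene_full.png

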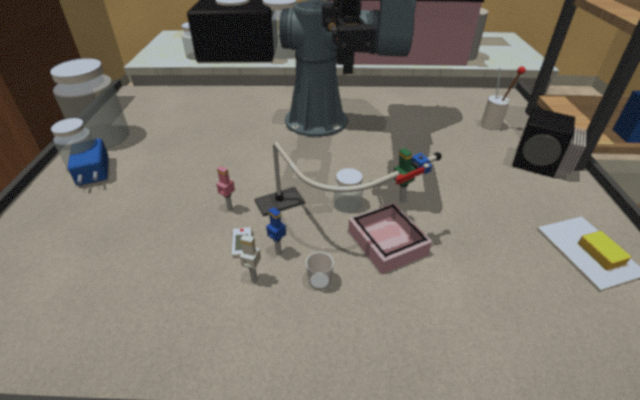

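The holder is in the run's end position at scene (405,165). It stands upright against the buffer, and the red catch's head is behind its rear edge (top crop, 605,95). The jar, beaker and thermometer haven't moved. Handing in.

```bash
python3 - <<'E'
from station import bot
bot.wait(.5); bot.job_done(); print(bot.observe()['time_s'])
E
```

```text
the job is handed in; nothing more can be done
the job is handed in; nothing more can be done
```

The green holder is locked behind the red catch, hanging upright against the buffer. The job was handed in at about 56 s of the 72 s limit.

- **What I did:** I fitted the rail from both cameras, gripped the holder by its tab, and felt out the lead-in with light side probes. I then moved it round the bend in 4–5 mm steps, turning it with the bend and correcting from the measured forces. On the run I passed the catch ramp and pressed the buffer until the catch snapped.
- **Forces:** The highest reading was about 5.2 N, in a side probe on the lead-in. In the bend they stayed under about 2 N, and pressing the buffer took about 3.1 N.
- **Lock check:** The side force from the catch vanished at the snap. A 1.5 mm pull back then met rising resistance, up to 3.4 N. After I let go, both cameras showed the catch head behind the block and the holder upright, with the robot clear.
- **Bystanders:** The jar, beaker and thermometer were found within about 5 mm of their first positions, about the detector's error. The top camera missed the beaker in the last look; the scene camera still found it in place.
- **What disagreed:** The vision fit was off by about 1–2 mm and 0.02 rad of tilt against what I felt. The side play in the bend felt like about 2.5 mm in total instead of the stated 0.8 mm.
- **Not checked:** I judged that the holder hangs still from one picture per camera taken about 2 s after letting go, so any slow swing was not measured.

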